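# Fit the desiccant cartridge and screw the canister shut

### The job

Put the desiccant cartridge that fits into the well in the canister's neck, all the way down; only one of the two goes in, and the other must be left standing upright on the table, clear of the canister. Then swing the unscrewed cap over the neck until its arm is against the stop, and screw it clockwise until it is fully tight. Leave the other things on the table where they are.

Things in the scene. Friction and masses are not known exactly. Their poses are not given: they have to be found in the camera images.
- station: steel canister (100 mm diameter) fixed on a 235 x 130 mm base plate that stands on the table, with the hinge post of its cap 110 mm behind it. Origin on the canister's axis at table height; +x points from the canister to the post, z up. Inside the neck is a straight well of 41 mm bore, 78 mm deep (its floor 37 mm above the table)
- mouth (a point): centre of the mouth of the canister's neck, in the plane of its rim, 115 mm above the table (neck 52 mm outside diameter, 41 mm bore)
- post (a point): on the axis of the hinge post, at the mid-height of the flat swing arm (6 mm thick, its underside 15 mm above the rim), 110 mm from the canister's axis; the cap's axis is also 110 mm from it. The top of the post and of the arm's hub is 25 mm above the rim
- swing_arm (a joint): angle of the swing arm about the vertical post: 0 = against its stop, with the cap exactly over the neck; grows anticlockwise seen from above as the arm is swung away (to 2.0 rad); stays where it is left, 0.35 N m friction
- cap_grip (a point): on the axis of the black screw cap's round knob, 22 mm above the knob's underside and 8 mm below its top. Knob 48 mm diameter, 30 mm tall, vertical, carried above the swing arm by a short spindle; below the arm is the cap's skirt (58 mm diameter), which screws over the neck. The knob's underside is 10 mm above the arm's top when fully unscrewed and 1 mm when tight. z up along the axis
- screw_cap (a joint): turn of the cap's knob relative to the arm: 0 = fully unscrewed (cap up), grows clockwise seen from above; the cap then moves down 3.2 mm per rad and comes to a hard stop, tight on the rim, at 2.8 rad; friction 0.2 N m. Over 0.6 rad its plug stands lower than the rim, so that the arm can no longer be swung over the neck or off it
- cartridge_a: one of the two white desiccant cartridges, told apart only by size: an upright round body 34 mm tall with a thin round grip stem on top (14 mm diameter, 32 mm tall, top at 66 mm; 60 g). One of the two has a body of 37 mm diameter, the other of 44 mm; which is which is not told. Origin at the centre of its underside, z up
- cartridge_b: one of the two white desiccant cartridges, told apart only by size: an upright round body 34 mm tall with a thin round grip stem on top (14 mm diameter, 32 mm tall, top at 66 mm; 60 g). One of the two has a body of 37 mm diameter, the other of 44 mm; which is which is not told. Origin at the centre of its underside, z up
- tin: bystander: open round tin with dried slices, 116 mm diameter, 30 mm tall; origin at the centre of its underside
- tin_lid: bystander: round tin lid lying flat, 116 mm diameter, 12 mm thick; origin at the centre of its underside
- herb_jar: bystander: amber jar with a metal cap, 72 mm diameter, 110 mm tall; origin at the centre of its underside
- sticker_roll: bystander: roll of stickers lying flat, 68 mm diameter, 30 mm tall; origin at the centre of its underside
- scissors: bystander: scissors lying flat, 155 mm long, 9 mm thick; origin at the pivot on the table, x towards the tips
- scoop: bystander: long spoon lying flat; origin at its underside, handle to its -x
- small_dish: bystander: small steel dish of slices, 80 mm diameter, 20 mm tall; origin at the centre of its underside
There are look-alikes about, which are no part of the job. What is shaped like the cartridge_a but black or orange is not meant.

How it is judged:
By the outcome, as a careful person would: the job done as asked, in the order asked, and still so for the second after the job is handed in, with the robot touching nothing.
It also fails if it takes over 72 s, if anything falls off the work surface, if the arm or the gripper's body presses on something with over 40 N, if the wrist force passes 120 N, or if a joint passes its speed limit or range.

### The arm

A 6-joint arm with a two-finger parallel gripper is mounted at the origin on the work surface. World frame = base frame: x ahead of the robot, y to its left, z up, the work surface at z = 0. Lengths are in mm, angles in rad, forces in N, time in s.
With the tool pointing down it reaches from about 350 to 975 mm from the base axis. Payload 7.1 kg.
Tool frame: the origin (TCP) lies midway between the tips of the shut fingers; the grasp point (between the pads) lies 19 mm behind it; z points along the fingers, y is the line along which they close (so a half turn about z gives the same grasp; the last joint's range is limited). The gripper opens to 88 mm and grips with 3 to 60 N. Pads are 20 mm wide; open, the fingers measure 115 mm over their backs; the gripper's body (75 mm by 178 mm) begins 61 mm behind the grasp point.
Start: joints at [-0.019, 0.423, 1.63, -0, 1.089, -0.019], TCP at [624.984, 0.026, 222.675] pointing down, gripper open.
Joint ranges: [-3, 3], [-0.9, 2.11], [0.09, 2.58], [-1.31, 4.45], [0.11, 2.69], [-2.54, 2.54]. Speed limits (rad/s): [2.39, 2.39, 3.01, 3.14, 3.14, 3.14].

### API

Orientations are given as a rotation vector (axis times angle).
In Python, from workcell import ctrl gives the robot as it stands. The module is installed in compiled form; this text tells all that it offers.
- The arm moves only by the tool servo_tool, never from a script. Its argument "increments" is a list of rows, each a list of 7 numbers: the shift along the world's x, y, z in cm, then the turn, a rotation vector about the world's x, y, z in degrees, then the opening, from -1 (shut) to 1 (fully open). A call has 1 to 20 rows; each row is the pose to reach, as a shift and turn from the pose commanded when the call began; what a row does not reach only later rows make up. A row lasts 1/12 s, in which the tool goes at most 41.7 mm and 7.16 degrees, less where a joint would pass 70% of its speed; a pose out of reach is approached as far as the arm can. A call with a gripper value outside its range is refused whole. The fingers move at their own pace and stop on an object; the grip force is fixed at half the most. Time passes only in rows, so rows that repeat a pose let the fingers close. It gives the time, the measured TCP pose, the force, the opening and the grip force at its end, in the units of the state.
- ctrl.get_obs(): the state, without advancing time (a new reading comes with each control period).
- ctrl.get_image(name): name is "scene" or "side" or "wrist"; returns a dict with "image" (384x512x3 uint8, red, green, blue), "fx", "fy", "cx", "cy" (pixels), "k1" (the pictures are not rectified: a ray, as slopes to the right and down, at radius r is drawn at 1 + k1 r^2 times it, then the intrinsics apply), "extrinsics" (4x4, takes a point from camera to world coordinates); the wrist camera has in their place "tool_from_camera" (4x4, takes a point from camera to tool coordinates, whose origin is the TCP and whose axes are the flange's). Camera axes: x right, y up, looking along -z (the intrinsics and any distortion apply to the point x, -y, -z); pixel columns grow to the right and rows downward; lengths in mm; the calibration is good to about 2 mm. A picture is of the moment at which its call begins: read the wrist's pose just before it. There is no depth.
- ctrl.close_job(): hands the job in; it is judged then, once.
The state is a dict: "t": time; "qpos": joint angles; "qvel": joint speeds; "joint_torque": joint torques, N m; "ee_pos": TCP position; "orientation": TCP orientation; "ft_force": force on the tool from outside, world axes, zero at the start; "moment": the same for the moment, N m; "width": finger opening in mm; "grasp_force": force on a finger pad.
Only numpy, scipy, OpenCV 4.12 (cv2) and the standard library are available. Lean on these libraries where they do the work, as an engineer would, in place of code of your own. Each camera call takes 0.05 s, during which the arm holds its last target. There are 200 camera calls.

## Working session

There is one attempt and no reset: what is moved stays moved. The work goes in short steps, Python scripts to look and compute and a tool call to move; the robot and the scene stay as the last step left them, time stands still between calls to the robot, and variables do not carry over. Pictures are saved under pics/ and viewed, at most 10 in all, crops included, and the job is handed in when it is done.

Besides the shell and the picture viewer there is one more tool, called after ">>>" as name([rows], argument=value, ...), one row to a line, values as JSON. servo_tool: Moves the arm, as the interface text tells. Its arguments: {"type":"object","properties":{"increments":{"type":"array","items":{"type":"array","items":{"type":"number"}}}},"required":["increments"]}

```bash
mkdir -p pics
cat > h.py <<'E'
import numpy as np, cv2, pickle
from workcell import ctrl
from scipy.spatial.transform import Rotation as R
def grab(name,fn=None):
    o=ctrl.get_obs(); d=ctrl.get_image(name)
    if name=='wrist':
        T=np.eye(4); T[:3,:3]=R.from_rotvec(o['orientation']).as_matrix(); T[:3,3]=o['ee_pos']
        d['extrinsics']=T@np.array(d['tool_from_camera'])
    if fn: cv2.imwrite('pics/'+fn+'.png',d['image'][...,::-1]); pickle.dump(d,open('pics/'+fn+'.pkl','wb'))
    return d
def load(fn): return pickle.load(open('pics/'+fn+'.pkl','rb'))
def ray(d,u,v):
    K=np.array([[d['fx'],0,d['cx']],[0,d['fy'],d['cy']],[0,0,1.]])
    p=cv2.undistortPoints(np.array([[[u,v]]],float),K,np.array([d['k1'],0,0,0.]))[0,0]
    E=np.array(d['extrinsics']); r=E[:3,:3]@np.array([p[0],-p[1],-1]); return E[:3,3],r/np.linalg.norm(r)
def onz(d,u,v,z):
    o,r=ray(d,u,v); return o+r*(z-o[2])/r[2]
def proj(d,P):
    E=np.array(d['extrinsics']); c=E[:3,:3].T@(np.array(P,float)-E[:3,3]); x,y=c[0]/-c[2],-c[1]/-c[2]
    s=1+d['k1']*(x*x+y*y); return np.array([d['cx']+d['fx']*x*s,d['cy']+d['fy']*y*s])
def two(d1,p1,d2,p2):
    a,r=ray(d1,*p1); b,s=ray(d2,*p2); t=np.linalg.lstsq(np.c_[r,-s],b-a,rcond=None)[0]
    P,Q=a+t[0]*r,b+t[1]*s; return (P+Q)/2,np.linalg.norm(P-Q)
E
python3 - <<'E'
from h import *
for n in ('scene','side','wrist'):
    d=grab(n,n+'0'); print(n,d['fx'],d['k1'],np.round(d['extrinsics'],3).tolist())
a=[cv2.imread(f'pics/{n}0.png') for n in('scene','side','wrist')]
o=ctrl.get_obs(); print(o)
E
```

```text
scene 439.07012799247565 -0.13176663808675732 [[-0.464, -0.569, 0.679, 1462.194], [0.886, -0.281, 0.369, 533.965], [-0.019, 0.773, 0.634, 994.395], [0.0, 0.0, 0.0, 1.0]]
side 408.99645913561693 -0.10231324256047897 [[-0.765, 0.385, -0.516, 5.297], [-0.643, -0.487, 0.591, 658.595], [-0.023, 0.784, 0.62, 776.398], [0.0, 0.0, 0.0, 1.0]]
wrist 287.1680009256424 -0.05603545967636004 [[1.0, -0.001, 0.002, 624.984], [0.0, 0.958, 0.288, 80.649], [-0.002, -0.288, 0.958, 384.433], [0.0, 0.0, 0.0, 1.0]]
{'t': 0.15, 'qpos': array([-1.90097603e-02,  4.23675500e-01,  1.63050318e+00, -1.12762855e-05,
        1.08862545e+00, -1.90276814e-02]), 'qvel': array([ 3.19729689e-04, -2.16883657e-03, -2.58873717e-03, -8.68188990e-05,
        3.62176669e-04,  1.78884364e-03]), 'joint_torque': array([ 9.52650989e-04, -5.44981134e+01, -2.73919362e+01,  6.45430083e-02,
        2.04369903e-02, -3.19723256e-05]), 'ee_pos': array([6.24560169e+02, 2.48869249e-02, 2.22078340e+02]), 'orientation': array([-2.22080331e+00, -2.22085473e+00,  1.33070957e-03]), 'ft_force': array([ 0.31199374,  0.39224271, -0.02992759]), 'moment': array([ 0.0191427 ,  0.07201466, -0.00483794]), 'grasp_force': 0.0, 'width': 87.81821354448068}
```

View pics/scene0.png

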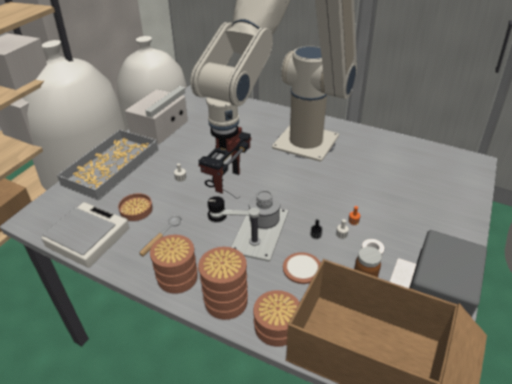

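View pics/side0.png

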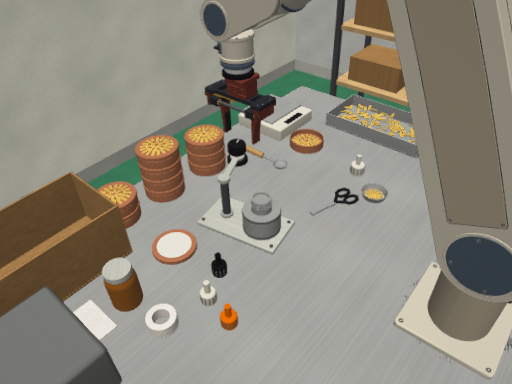

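Scene: white cartridges at (180,172) and (343,229); the black one at (317,229) and the orange one at (355,215) are look-alikes. Canister is at (265,210), post at (254,228), cap at (216,208). In the side view the whites are at (358,167) and (208,294), and the canister is at (262,212).

Run:
```python
from h import *
s,d=load('scene0'),load('side0')
def crop(im,x,y,w,h,W,H): return cv2.resize(im['image'][y:y+h,x:x+w],(W,H),interpolation=cv2.INTER_CUBIC)
A=np.hstack([crop(s,195,180,100,75,400,300),crop(d,190,130,120,90,400,300)])   
B=np.hstack([crop(s,160,150,50,50,200,300)[:, :],crop(s,323,205,50,50,200,300),crop(d,338,142,50,50,200,300),crop(d,188,268,50,50,200,300)])
# fix aspect: use 33x50 crops
B=np.hstack([crop(i,x-17,y-25,34,51,200,300) for i,x,y in((s,180,172),(s,343,229),(d,358,167),(d,208,292))])
cv2.imwrite('pics/mos.png',np.vstack([A,B])[...,::-1])
for n,i,x,y in(('far s',s,180,172),('near s',s,343,229),('far d',d,358,167),('near d',d,208,292)):
    c=i['image'][y-25:y+25,x-25:x+25].astype(int)
    m=((c.min(2)>150)).astype(np.uint8)
    k,l,st,ce=cv2.connectedComponentsWithStats(m); j=l[25,25] or 1+st[1:,4].argmax()
    print(n,st[j],ce[j]+[x-25,y-25]); 
    w=(l==j).sum(1); print(w[w>0])
    vs=np.where(w>0)[0]
    for v in vs: 
        u=np.where(l[v]==j)[0]
    # body base: lowest rows ; top: highest
    print('top u',np.where(l[vs[0]]==j)[0].mean()+x-25,'v',vs[0]+y-25,'bot v',vs[-1]+y-25)
```

```text
far s [   0    0   50   50 1812] [180.15286976 173.69646799]
[25 24 24 20 23 29 30 32 32 31 28 32 30 29 35 42 42 41 34 31 31 35 33 36
 38 37 39 39 36 35 35 36 36 35 38 42 48 48 48 49 50 49 47 46 48 40 40 40
 32 32]
top u 191.0 v 147 bot v 196
near s [   0    0   50   50 1884] [343.10456476 230.62579618]
[41 33 35 31 34 34 36 34 35 36 34 33 31 31 31 31 30 27 23 24 28 31 34 39
 39 41 40 39 31 29 29 30 31 33 36 40 49 50 50 50 50 50 49 48 50 50 50 50
 49 45]
top u 347.0 v 204 bot v 253
far d [   0    0   50   50 2086] [356.56855225 164.35234899]
[39 41 44 47 50 50 50 50 50 50 50 50 50 50 49 45 44 44 44 45 46 46 48 49
 47 45 42 34 34 34 35 36 38 40 43 50 50 50 50 50 50 47 36 32 30 24 17 15
 13 13]
top u 352.0 v 142 bot v 191
near d [   0    0   50   50 1995] [205.00100251 291.26315789]
[32 33 33 33 33 33 34 35 36 38 41 50 50 50 50 50 50 47 43 44 44 44 44 44
 44 43 48 48 46 44 42 40 32 33 34 34 31 31 32 41 41 41 40 39 38 37 36 37
 36 36]
top u 201.3125 v 267 bot v 316
```

View pics/mos.png

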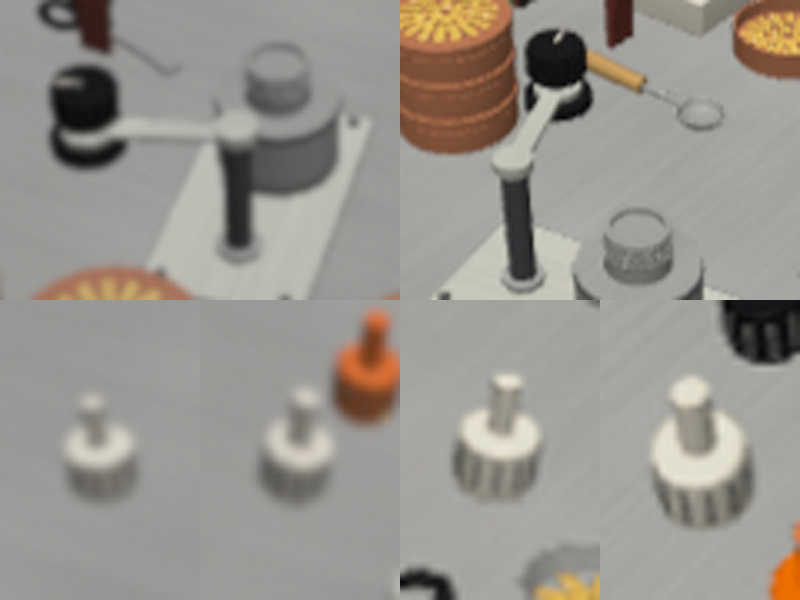

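Run:
```python
from h import *
s,d=load('scene0'),load('side0')
for n,p,q,w in(('far',(178.6,164),(359.4,155.8),(12.4,14.6)),('near',(344,220.5),(206.5,282),(12.25,17)),('mouth',(264.5,196.2),(261.4,199),None),('post top140',(254.5,211.2),(223.3,178),None),('knob top',(215.8,199.5),(236.8,142.6),None)):
    P,e=two(s,p,d,q); print(n,P.round(1),round(e,1))
    if w:
        for i,x in((s,w[0]),(d,w[1])):
            E=np.array(i['extrinsics']); B=P-[0,0,40]; print('  diam',round(x*abs((E[:3,:3].T@(B-E[:3,3]))[2])/i['fx'],1))
```

```text
far [ 438.7 -323.9   65.6] 3.2
  diam 45.9
  diam 45.3
near [460.7 311.3  66. ] 4.8
  diam 38.4
  diam 37.6
mouth [510.9  61.6 109.6] 4.9
post top140 [618.3  83.2 139.5] 2.0
knob top [661.5 -19.5 178.5] 2.0
```

Diameters of 45.6 mm (far) and 38 mm (near) say the one at scene (343,229) is the 37 mm cartridge. It is white, while its look-alikes at (317,229) and (355,215) are black and orange. The enlarged crop confirmed this. Mouth–post is 109 mm, which agrees. I'll move above the near one for a wrist look.

>>> servo_tool([
  [-4,3,0,0,0,0,1],
  [-6,6,0,0,0,0,0],
  [-8,9,0,0,0,0,0],
  [-10,12,0,0,0,0,0],
  [-12,15,0,0,0,0,0],
  [-14,18,0,0,0,0,0],
  [-15,21,0,0,0,0,0],
  [-16,24,0,0,0,0,0],
  [-16.4,27,0,0,0,0,0],
  [-16.4,30,0,0,0,0,0],
  [-16.4,31,0,0,0,0,0],
  [-16.4,31,0,0,0,0,0],
  [-16.4,31,0,0,0,0,0],
])

```text
t: 1.23
ee_pos: [460.7, 309.6, 222.3]
orientation: [2.22, 2.223, -0.002]
ft_force: [-0.0, -0.5, 0.7]
width: 43.4
grasp_force: 0.0
```

Run:
```python
from h import *
d=grab('wrist','w1'); s=load('scene0'); q=load('side0')
print(ctrl.get_obs()['ee_pos'],ctrl.get_obs()['width'],ctrl.get_obs()['ft_force'])
print('orange',two(s,(357,210),q,(228,309)),'black',two(s,(317,223),q,(217.5,257)))
print('stem top exp',proj(d,(460.7,311.3,66)),'base',proj(d,(460.7,311.3,0)))
```

```text
[460.75268073 308.89691108 222.25798599] 43.965711223908905 [ 0.19389156 -0.35192869 -0.21501495]
orange (array([382.6932579 , 329.24025838,  55.56384955]), np.float64(7.973270168120693)) black (array([498.90051769, 237.92398321,  56.56900047]), np.float64(3.399788430788355))
stem top exp [258.04295407 178.49068807] base [258.10196479 166.81714758]
```

View pics/w1.png

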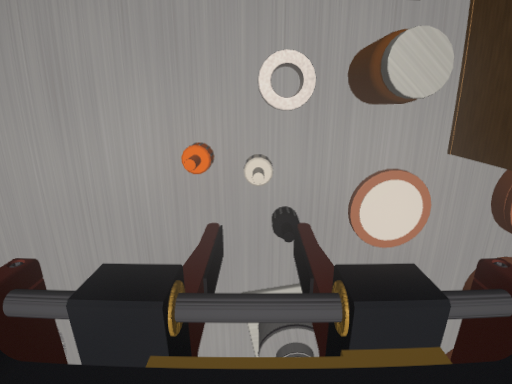

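The wrist view shows the white cartridge's stem top at about (258,177) and its body at (258,169). The orange one is at (196,158) and the black one at (286,222), both clear of the fingers.

Run:
```python
from h import *
d=load('w1'); hsv=cv2.cvtColor(d['image'],cv2.COLOR_RGB2HSV)
c=d['image'][150:195,235:285]; g=cv2.cvtColor(c,cv2.COLOR_RGB2GRAY); print(np.median(g))
m=((c[...,0].astype(int)-c[...,2]>12)&(g>90)).astype(np.uint8); k,l,st,ce=cv2.connectedComponentsWithStats(m); j=1+st[1:,4].argmax(); print(st[j],ce[j]+[235,150])
x,y,w,h=st[j,:4]; 
print('body z~34 width c', onz(d,235+x+w/2-.5,150+y+h/2-.5,20), 'diam',onz(d,235+x+w-.5,165,34)-onz(d,235+x-.5,165,34))
print(onz(d,258,176.8,66))
for r in range(m.shape[0]):
    u=np.where(l[r]==j)[0]
    if len(u): print(150+r,u[0]+235,u[-1]+235,end='; ')
```

```text
147.0
[  9   6  29  30 639] [257.93270736 170.92644757]
body z~34 width c [460.58945563 310.55158683  20.        ] diam [35.95545017  0.06443807  0.        ]
[460.64795143 313.28359257  66.        ]
156 255 255; 157 254 262; 158 253 264; 159 250 265; 160 249 267; 161 248 268; 162 247 269; 163 246 270; 164 246 270; 165 245 271; 166 245 271; 167 245 271; 168 244 272; 169 244 272; 170 244 272; 171 244 272; 172 244 272; 173 244 272; 174 244 272; 175 244 271; 176 245 271; 177 245 271; 178 246 270; 179 246 269; 180 247 269; 181 248 268; 182 249 267; 183 250 265; 184 252 264; 185 256 260;
```

>>> servo_tool([
  [0,0.2,-4,0,0,0,0],
  [0,0.2,-8,0,0,0,0],
  [0,0.2,-12,0,0,0,0],
  [0,0.2,-15,0,0,0,0],
  [0,0.2,-17,0,0,0,0],
  [0,0.2,-17.8,0,0,0,0],
  [0,0.2,-17.8,0,0,0,0],
  [0,0.2,-17.8,0,0,0,-1],
  [0,0.2,-17.8,0,0,0,-1],
  [0,0.2,-17.8,0,0,0,-1],
  [0,0.2,-17.8,0,0,0,-1],
  [0,0.2,-17.8,0,0,0,-1],
  [0,0.2,-17.8,0,0,0,-1],
  [0,0.2,-17.8,0,0,0,-1],
])

```text
t: 2.45
ee_pos: [461.4, 312.4, 45.5]
orientation: [2.221, 2.221, 0.002]
ft_force: [-1.7, -0.1, 6.4]
width: 13.2
grasp_force: 30.0
```

>>> servo_tool([
  [0,0,3,0,0,0,-1],
  [0,0,6,0,0,0,-1],
  [0,0,10,0,0,0,-1],
  [0,0,14,0,0,0,-1],
  [0,0,18,0,0,0,-1],
  [1,-3,18,0,0,0,-1],
  [2,-6,18,0,0,0,-1],
  [3,-10,18,0,0,0,-1],
  [4,-14,18,0,0,0,-1],
  [4.5,-17,18,0,0,0,-1],
  [4.5,-17,18,0,0,0,-1],
  [4.5,-17,18,0,0,0,-1],
  [4.5,-17,18,0,0,0,-1],
  [4.5,-17,18,0,0,0,-1],
])

```text
t: 3.62
ee_pos: [505.8, 143.0, 224.7]
orientation: [-2.22, -2.222, -0.0]
ft_force: [-0.6, 0.3, -0.7]
width: 13.4
grasp_force: 30.0
```

Run:
```python
from h import *
d=grab('wrist','w2'); o=ctrl.get_obs()
print(o['ee_pos'],o['width'])
print('mouth exp',proj(d,(511,62,115)),'post',proj(d,(618,83,140)),'knob',proj(d,(661,-19,178)))
```

```text
[505.71985829 143.17658737 224.61665933] 13.256555754896187
mouth exp [262.65044444 264.08764155] post [372.68636884 258.05644524] knob [415.90659822 368.63080987]
```

View pics/w2.png

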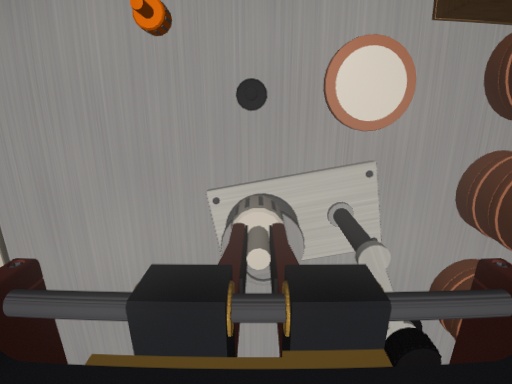

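>>> servo_tool([
  [0,-4,0,0,0,0,-1],
  [0,-8,0,0,0,0,-1],
  [0,-12,0,0,0,0,-1],
  [0,-14,0,0,0,0,-1],
  [0,-14,0,0,0,0,-1],
  [0,-14,0,0,0,0,-1],
  [0,-14,0,0,0,0,-1],
])

```text
t: 4.25
ee_pos: [506.1, 3.3, 224.6]
orientation: [-2.22, -2.222, -0.0]
ft_force: [-0.4, 0.7, -1.1]
width: 13.6
grasp_force: 30.0
```

Run:
```python
from h import *
d=grab('wrist','w3'); o=ctrl.get_obs()
print(o['ee_pos'],o['width'])
print('mouth exp',proj(d,(511,62,115)),'post',proj(d,(618,83,140)),'knob',proj(d,(661,-19,178)))
```

```text
[506.06382189   3.49319759 224.63632465] 13.195732765866763
mouth exp [263.23244874 131.29058026] post [391.26586796 109.30515872] knob [446.15533315 239.70701473]
```

View pics/w3.png

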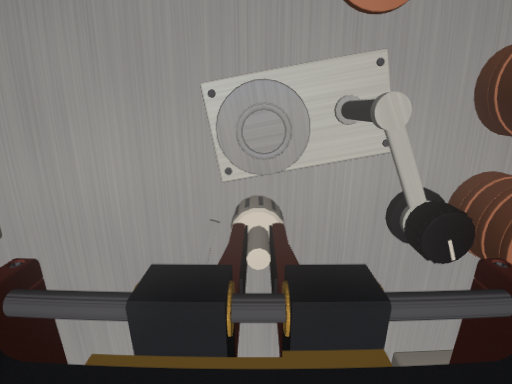

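The mouth ring is centred near (264,131), the post top near (392,112), and the knob top near (441,234). The held stem's top is at (258,258).

Run:
```python
from h import *
d=load('w3'); g=cv2.cvtColor(d['image'],cv2.COLOR_RGB2GRAY)
def circ(x,y,h,r0,r1,z,n):
    c=cv2.resize(g[y-h:y+h,x-h:x+h],None,fx=4,fy=4,interpolation=cv2.INTER_CUBIC)
    C=cv2.HoughCircles(c,cv2.HOUGH_GRADIENT,1.5,8,param1=80,param2=25,minRadius=r0*4,maxRadius=r1*4)
    if C is None: print(n,'none'); return
    for u,v,r in C[0][:3]:
        u=(u-1.5)/4+x-h; v=(v-1.5)/4+y-h; r/=4
        print(n,round(u,1),round(v,1),round(r,1),onz(d,u,v,z).round(1),'dia',round(np.ptp([onz(d,u-r,v,z)[0],onz(d,u+r,v,z)[0]]),1))
circ(264,131,36,18,24,115,'bore'); circ(264,131,36,24,34,115,'neck')
circ(392,112,28,12,22,140,'hub'); circ(441,234,40,20,34,176,'knob')
print('stem',onz(d,258,259,246.6))
print('body top x edges 232..284, row 212', onz(d,258,212,214.6-0))
```

```text
bore 263.4 131.2 21.2 [511.2  62.1 115. ] dia 39.6
bore 261.2 130.8 23.0 [509.1  62.4 115. ] dia 42.8
bore 264.6 129.3 19.2 [512.2  63.8 115. ] dia 35.8
neck 263.4 126.3 25.8 [511.2  66.6 115. ] dia 47.9
neck 265.3 125.2 27.3 [512.9  67.6 115. ] dia 50.7
neck 261.9 124.8 27.4 [509.8  67.9 115. ] dia 50.9
hub 394.6 112.3 20.5 [621.1  80.6 140. ] dia 35.4
hub 392.3 112.3 18.5 [619.2  80.6 140. ] dia 31.9
hub 388.2 111.6 18.9 [615.6  81.1 140. ] dia 32.5
knob 429.7 228.3 25.5 [646.2  -9.6 176. ] dia 43.6
knob 431.6 229.4 27.5 [648.  -10.6 176. ] dia 47.2
knob 427.8 225.7 25.8 [644.2  -7.2 176. ] dia 43.9
stem [506.27769466   3.59474061 246.6       ]
body top x edges 232..284, row 212 [506.23867177  19.20891195 214.6       ]
```

>>> servo_tool([
  [0.3,3,0,0,0,0,-1],
  [0.5,5.8,0,0,0,0,-1],
  [0.5,5.8,-2,0,0,0,-1],
  [0.5,5.8,-4,0,0,0,-1],
  [0.5,5.8,-5,0,0,0,-1],
  [0.5,5.8,-5.6,0,0,0,-1],
  [0.5,5.8,-6,0,0,0,-1],
  [0.5,5.8,-6.3,0,0,0,-1],
  [0.5,5.8,-6.6,0,0,0,-1],
  [0.5,5.8,-6.9,0,0,0,-1],
  [0.5,5.8,-7.2,0,0,0,-1],
  [0.5,5.8,-7.2,0,0,0,-1],
])

```text
t: 5.3
ee_pos: [511.0, 59.9, 152.5]
orientation: [-2.222, -2.221, -0.0]
ft_force: [0.2, 1.7, -1.1]
width: 13.2
grasp_force: 30.0
```

>>> servo_tool([
  [0,0.2,0,0,0,0,-1],
  [0,0.2,-0.5,0,0,0,-1],
  [0,0.2,-1,0,0,0,-1],
  [0,0.2,-1.5,0,0,0,-1],
  [0,0.2,-2,0,0,0,-1],
  [0,0.2,-2.5,0,0,0,-1],
  [0,0.2,-3,0,0,0,-1],
  [0,0.2,-3.4,0,0,0,-1],
  [0,0.2,-3.4,0,0,0,-1],
  [0,0.2,-3.4,0,0,0,-1],
])

```text
t: 6.13
ee_pos: [510.8, 62.0, 118.4]
orientation: [-2.221, -2.221, 0.001]
ft_force: [-0.2, 0.1, -1.0]
width: 13.1
grasp_force: 30.0
```

>>> servo_tool([
  [0,0,0,0,0,0,-0.4],
  [0,0,0,0,0,0,-0.4],
  [0,0,0,0,0,0,-0.4],
  [0,0,0,0,0,0,-0.4],
  [0,0,2,0,0,0,-0.4],
  [0,0,2,0,0,0,-1],
  [0,0,2,0,0,0,-1],
  [0,0,2,0,0,0,-1],
  [0,0,2,0,0,0,-1],
  [0,0,1,0,0,0,-1],
  [0,0,0.3,0,0,0,-1],
  [0,0,-0.4,0,0,0,-1],
  [0,0,-0.8,0,0,0,-1],
  [0,0,-1.2,0,0,0,-1],
  [0,0,-1.4,0,0,0,-1],
  [0,0,-1.5,0,0,0,-1],
  [0,0,-1.6,0,0,0,-1],
  [0,0,-1.6,0,0,0,-1],
])

```text
t: 7.63
ee_pos: [511.6, 62.1, 103.5]
orientation: [2.221, 2.221, 0.002]
ft_force: [-1.4, 0.1, 4.5]
width: 0.3
grasp_force: 2.6
```

>>> servo_tool([
  [0,0,4,0,0,0,-1],
  [0,0,8,0,0,0,-1],
  [0,0,13,0,0,0,-1],
  [2,-3,13,0,0,0,-1],
  [4,-6,13,0,0,0,-1],
  [6,-9,13,0,0,0,0],
  [8,-12,13,0,0,0,1],
  [11,-14,13,0,0,0,1],
  [14,-16,13,0,0,0,1],
  [15,-17,13,0,0,0,1],
  [15,-17,13,0,0,0,1],
  [15,-17,13,0,0,0,1],
  [15,-17,13,0,0,0,1],
  [15,-17,13,0,0,0,1],
])

```text
t: 8.8
ee_pos: [660.0, -107.1, 232.8]
orientation: [-2.22, -2.222, 0.0]
ft_force: [-0.2, -0.1, 0.1]
width: 56.9
grasp_force: 0.0
```

Run:
```python
from h import *
d=grab('wrist','w4'); o=ctrl.get_obs(); print(o['ee_pos'],o['width'],o['qpos'])
print('knob exp',proj(d,(661,-19,176)), 'post', proj(d,(619,80.6,140)))
```

```text
[ 660.21061708 -107.05122338  232.89537347] 60.91404467883064 [-1.78585751e-01  4.77297333e-01  1.51725155e+00  1.05634108e-04
  1.14735080e+00 -1.79497869e-01]
knob exp [259.26520827  96.35294492] post [205.20205027 -34.30330228]
```

View pics/w4.png

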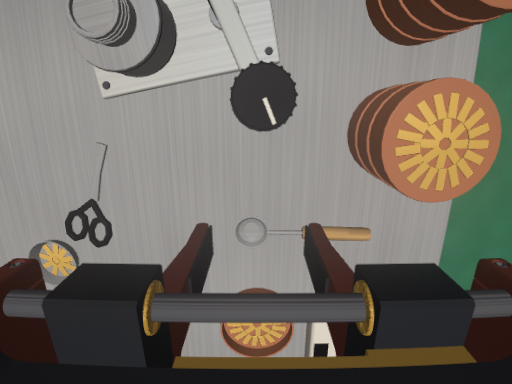

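The knob top is centred at (264,96), which gives about (664,-19), 109 mm from the post as it should be. The swing is about 105°. I'll pre-rotate anticlockwise over the knob.

>>> servo_tool([
  [0,2,0,0,0,7,0.6],
  [0.1,4,0,0,0,14,0.6],
  [0.2,6,0,0,0,21,0.6],
  [0.4,8,0,0,0,28,0.6],
  [0.4,8.8,0,0,0,35,0.6],
  [0.4,8.8,0,0,0,42,0.6],
  [0.4,8.8,0,0,0,49,0.6],
  [0.4,8.8,0,0,0,56,0.6],
  [0.4,8.8,0,0,0,63,0.6],
  [0.4,8.8,0,0,0,70,0.6],
  [0.4,8.8,0,0,0,77,0.6],
  [0.4,8.8,0,0,0,84,0.6],
  [0.4,8.8,0,0,0,91,0.6],
  [0.4,8.8,0,0,0,98,0.6],
  [0.4,8.8,0,0,0,105,0.6],
  [0.4,8.8,0,0,0,112,0.6],
  [0.4,8.8,0,0,0,119,0.6],
  [0.4,8.8,0,0,0,125,0.6],
  [0.4,8.8,0,0,0,125,0.6],
  [0.4,8.8,0,0,0,125,0.6],
])

```text
t: 10.52
ee_pos: [664.6, -19.4, 233.0]
orientation: [-0.941, 2.997, -0.0]
ft_force: [0.2, -1.0, 0.6]
width: 70.3
grasp_force: 0.0
```

Run:
```python
from h import *
d=load('w4'); g=d['image'].max(2)[50:145,215:312]; m=(g<60).astype(np.uint8)
k,l,st,ce=cv2.connectedComponentsWithStats(m); j=1+st[1:,4].argmax()
P=np.argwhere(l==j)[:,::-1].astype(np.float32); (u,v),r=cv2.minEnclosingCircle(P); u+=215;v+=50
print(u,v,r,st[j],onz(d,u,v,176),np.ptp([onz(d,u-r,v,176)[0],onz(d,u+r,v,176)[0]]))
o=ctrl.get_obs(); print(o['ee_pos'],o['qpos'],o['width'])
M=R.from_rotvec(o['orientation']).as_matrix(); print(M.round(2))
```

```text
263.40013122558594 95.59855270385742 34.68180465698242 [  15   11   67   70 3292] [664.00812153 -18.46825371 176.        ] 50.5202512903453
[664.58348396 -19.4039743  233.01557819] [-4.71132011e-02  4.71024464e-01  1.52716796e+00  5.90221772e-05
  1.14318376e+00 -2.22628750e+00] 70.25184898512917
[[-0.82 -0.57  0.  ]
 [-0.57  0.82  0.  ]
 [-0.   -0.   -1.  ]]
```

>>> servo_tool([
  [0,0.1,-3,0,0,0,0.6],
  [0,0.1,-5,0,0,0,0.6],
  [0,0.1,-7,0,0,0,0.6],
  [0,0.1,-8,0,0,0,0.6],
  [0,0.1,-8.4,0,0,0,0.6],
  [0,0.1,-8.4,0,0,0,0.6],
  [0,0.1,-8.4,0,0,0,-1],
  [0,0.1,-8.4,0,0,0,-1],
  [0,0.1,-8.4,0,0,0,-1],
  [0,0.1,-8.4,0,0,0,-1],
  [0,0.1,-8.4,0,0,0,-1],
])

```text
t: 11.43
ee_pos: [665.7, -19.2, 149.7]
orientation: [-0.944, 2.995, -0.001]
ft_force: [-0.2, -1.0, 2.8]
width: 47.7
grasp_force: 30.0
```

```bash
python3 -c "
import numpy as np
a0=np.radians(-65.0);
for k in range(1,18):
    t=np.radians(105.3*k/17); a=a0-t; print([round(float(11*(np.cos(a)-np.cos(a0))),1),round(float(11*(np.sin(a)-np.sin(a0))),1),0,0,0,round(-105.3*k/17,1),-1],end=', ')
"
```

```text
[-1.1, -0.4, 0, 0, 0, -6.2, -1], [-2.2, -0.8, 0, 0, 0, -12.4, -1], [-3.4, -1.0, 0, 0, 0, -18.6, -1], [-4.6, -1.0, 0, 0, 0, -24.8, -1], [-5.8, -1.0, 0, 0, 0, -31.0, -1], [-7.0, -0.8, 0, 0, 0, -37.2, -1], [-8.1, -0.5, 0, 0, 0, -43.4, -1], [-9.2, -0.0, 0, 0, 0, -49.6, -1], [-10.3, 0.5, 0, 0, 0, -55.7, -1], [-11.3, 1.2, 0, 0, 0, -61.9, -1], [-12.2, 1.9, 0, 0, 0, -68.1, -1], [-13.0, 2.8, 0, 0, 0, -74.3, -1], [-13.7, 3.7, 0, 0, 0, -80.5, -1], [-14.3, 4.8, 0, 0, 0, -86.7, -1], [-14.8, 5.8, 0, 0, 0, -92.9, -1], [-15.2, 7.0, 0, 0, 0, -99.1, -1], [-15.5, 8.1, 0, 0, 0, -105.3, -1],
```

>>> servo_tool([
  [-1.1,-0.4,0,0,0,-6,-1],
  [-2.2,-0.8,0,0,0,-12,-1],
  [-3.4,-1.0,0,0,0,-18.5,-1],
  [-4.6,-1.0,0,0,0,-25,-1],
  [-5.8,-1.0,0,0,0,-31,-1],
  [-5.8,-1.0,0,0,0,-31,-1],
])

```text
t: 11.93
ee_pos: [606.5, -28.8, 149.7]
orientation: [-0.102, 3.138, 0.001]
ft_force: [-1.2, 1.0, 3.1]
width: 47.6
grasp_force: 30.0
```

>>> servo_tool([
  [-1.2,0.2,0,0,0,-6,-1],
  [-2.3,0.5,0,0,0,-12,-1],
  [-3.4,1.0,0,0,0,-18.5,-1],
  [-4.5,1.5,0,0,0,-24.5,-1],
  [-5.5,2.2,0,0,0,-31,-1],
  [-6.4,2.9,0,0,0,-37,-1],
  [-7.2,3.8,0,0,0,-43,-1],
  [-7.9,4.7,0,0,0,-49.5,-1],
  [-8.5,5.8,0,0,0,-55.5,-1],
  [-9.0,6.8,0,0,0,-62,-1],
  [-9.4,8.0,0,0,0,-68,-1],
  [-9.6,8.6,0,0,0,-71,-1],
  [-9.6,8.6,0,0,0,-71,-1],
  [-9.6,8.6,0,0,0,-71,-1],
])

```text
t: 13.1
ee_pos: [512.0, 57.6, 149.7]
orientation: [1.729, 2.622, 0.002]
ft_force: [-1.4, 0.9, 7.1]
width: 47.4
grasp_force: 30.0
```

>>> servo_tool([
  [0,0.2,0,0,0,-1,-1],
  [-0.1,0.4,0,0,0,-2,-1],
  [-0.1,0.6,0,0,0,-3,-1],
  [-0.1,0.6,0,0,0,-3,-1],
  [-0.1,0.6,0,0,0,-3,-1],
])

```text
t: 13.52
ee_pos: [511.7, 59.0, 149.6]
orientation: [1.79, 2.574, -0.007]
ft_force: [2.4, -25.4, 5.6]
width: 47.4
grasp_force: 30.0
```

>>> servo_tool([
  [0,-0.4,0,0,0,2,-1],
  [0,-0.4,0,0,0,2,0.6],
  [0,-0.4,0,0,0,2,0.6],
  [0,-0.4,0,0,0,2,0.6],
  [0,-0.4,0,0,0,2,0.6],
  [0,-0.4,3,0,0,0,0.6],
  [0,-0.4,6,0,0,-6,0.6],
  [0,-3,8.5,0,0,-13,0.6],
  [0,-6,8.5,0,0,-20,0.6],
  [0,-9,8.5,0,0,-20,0.6],
  [0,-9,8.5,0,0,-20,0.6],
  [0,-9,8.5,0,0,-20,0.6],
])

```text
t: 14.52
ee_pos: [509.7, -27.6, 233.6]
orientation: [-2.223, -2.219, 0.0]
ft_force: [0.4, -0.6, -0.1]
width: 70.3
grasp_force: 0.0
```

Run:
```python
from h import *
d=grab('wrist','w5'); grab('side','side5'); o=ctrl.get_obs(); print(o['ee_pos'],o['width'],o['qpos'][5])
for P in ((511.2,62.1,176),(619,80.6,140)): print(proj(d,P))
```

```text
[509.69127957 -26.32003541 233.31838837] 70.12893062452619 -0.0757397622697985
[259.68530515  94.10455476]
[387.16108453  74.13607162]
```

View pics/w5.png

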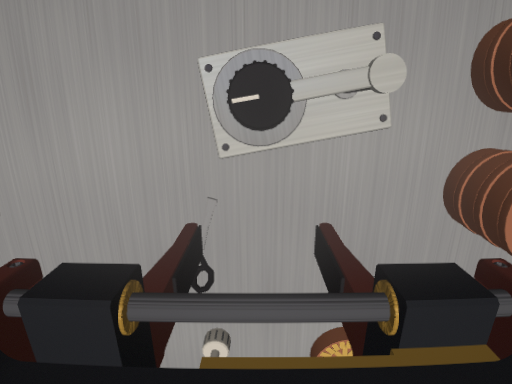

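The knob top is at (261,97) with the arm lying over the base plate towards the hub at (388,73). The cap is over the neck.

Run:
```python
from h import *
d=load('w5'); x0,y0=215,50; g=d['image'].max(2)[y0:y0+95,x0:x0+90]; m=(g<70).astype(np.uint8)
k,l,st,ce=cv2.connectedComponentsWithStats(m); j=1+st[1:,4].argmax()
P=np.argwhere(l==j)[:,::-1].astype(np.float32); (u,v),r=cv2.minEnclosingCircle(P); u+=x0;v+=y0
print(u,v,r,st[j],onz(d,u,v,176))
o=ctrl.get_obs();print(o['ee_pos'])
# neck/canister ref: plate corner holes at z~? compare w3 and w5 plate corners on z=8
w=load('w3')
for a,b in(((211,93),(208,68)),((228,171),(225,147)),((380,62),(376,36))): print(onz(w,*a,8)[:2].round(1),onz(d,*b,8)[:2].round(1))
```

```text
260.46301651000977 94.86984252929688 35.16386413574219 [  12   10   67   71 3361] [511.76788684  61.56372199 176.        ]
[509.69127957 -26.32003541 233.31838837]
[446.9 101. ] [446.7 101. ]
[465.7   0.7] [465.2   1. ]
[656.9 139.2] [656.4 139.5]
```

>>> servo_tool([
  [0.1,3,0,0,0,7,0.6],
  [0.2,6,0,0,0,14,0.6],
  [0.2,8.8,0,0,0,21,0.6],
  [0.2,8.8,0,0,0,28,0.6],
  [0.2,8.8,0,0,0,35,0.6],
  [0.2,8.8,0,0,0,40,0.6],
  [0.2,8.8,-3,0,0,40,0.6],
  [0.2,8.8,-6,0,0,40,0.6],
  [0.2,8.8,-7.5,0,0,40,0.6],
  [0.2,8.8,-8.4,0,0,40,0.6],
  [0.2,8.8,-8.4,0,0,40,0.6],
  [0.2,8.8,-8.4,0,0,40,0.6],
])

```text
t: 15.62
ee_pos: [512.0, 61.8, 149.7]
orientation: [-1.326, -2.847, 0.0]
ft_force: [-0.6, 1.1, 0.4]
width: 70.0
grasp_force: 0.0
```

>>> servo_tool([
  [0,0,0,0,0,0,-1],
  [0,0,0,0,0,0,-1],
  [0,0,0,0,0,0,-1],
  [0,0,0,0,0,0,-1],
  [0,0,0,0,0,-3,-1],
  [0,0,-0.05,0,0,-8,-1],
  [0,0,-0.1,0,0,-14,-1],
  [0,0,-0.1,0,0,-20,-1],
  [0,0,-0.15,0,0,-27,-1],
  [0,0,-0.15,0,0,-27,-1],
])

```text
t: 16.45
ee_pos: [511.1, 60.5, 148.8]
orientation: [-1.963, -2.452, 0.002]
ft_force: [-5.0, -3.1, 5.6]
width: 47.5
grasp_force: 30.0
```

>>> servo_tool([
  [0,0,-0.03,0,0,-6,-1],
  [0,0,-0.07,0,0,-13,-1],
  [0,0,-0.11,0,0,-20,-1],
  [0,0,-0.15,0,0,-27,-1],
  [0,0,-0.19,0,0,-34,-1],
  [0,0,-0.23,0,0,-41,-1],
  [0,0,-0.27,0,0,-48,-1],
  [0,0,-0.31,0,0,-55,-1],
  [0,0,-0.35,0,0,-62,-1],
  [0,0,-0.39,0,0,-69,-1],
  [0,0,-0.43,0,0,-76,-1],
  [0,0,-0.47,0,0,-83,-1],
  [0,0,-0.5,0,0,-90,-1],
  [0,0,-0.54,0,0,-97,-1],
  [0,0,-0.58,0,0,-104,-1],
  [0,0,-0.62,0,0,-111,-1],
  [0,0,-0.65,0,0,-117,-1],
  [0,0,-0.65,0,0,-117,-1],
  [0,0,-0.65,0,0,-117,-1],
])

```text
t: 18.03
ee_pos: [511.5, 60.1, 142.3]
orientation: [3.117, -0.384, -0.001]
ft_force: [-3.3, -5.5, 5.6]
width: 47.6
grasp_force: 30.0
```

Run:
```python
from h import *
o=ctrl.get_obs(); print(o['ee_pos'],o['qpos'],o['ft_force'],o['moment'])
```

```text
[511.53269742  60.09344867 142.33471824] [ 9.45404981e-02  3.79244004e-01  1.92932172e+00 -1.58517703e-03
  8.33773727e-01  1.91153370e+00] [-3.33501767 -5.46301299  5.58769659] [-0.84939326  0.6071777  -0.26550212]
```

>>> servo_tool([
  [0,0,-0.03,0,0,-5,-1],
  [0,0,-0.06,0,0,-10,-1],
  [0,0,-0.09,0,0,-15,-1],
  [0,0,-0.1,0,0,-19,-1],
  [0,0,-0.1,0,0,-22,-1],
  [0,0,-0.1,0,0,-22,-1],
  [0,0,-0.1,0,0,-22,-1],
])

```text
t: 18.62
ee_pos: [513.1, 59.0, 141.6]
orientation: [2.986, -0.968, 0.005]
ft_force: [2.3, -11.6, 1.9]
width: 47.6
grasp_force: 30.0
```

Run:
```python
from h import *
o=ctrl.get_obs(); print(o['ee_pos'],o['qpos'],o['ft_force'],o['moment'],R.from_rotvec(o['orientation']).as_matrix().round(3)[:,0])
```

```text
[513.11919148  58.97194876 141.60843939] [ 0.09349584  0.38107993  1.92861179 -0.00477306  0.82963459  2.29453532] [  2.32094719 -11.56541829   1.88330552] [-2.08427719 -0.22068648  0.1808525 ] [ 0.81  -0.587  0.004]
```

>>> servo_tool([
  [0,0,0,0,0,0,0.6],
  [0,0,0,0,0,0,0.6],
  [0,0,0,0,0,0,0.6],
  [0,0,0,0,0,0,0.6],
  [0,0,3,0,0,0,0.6],
  [0,0,6,0,0,7,0.6],
  [0,0,9,0,0,14,0.6],
  [0,-3,9,0,0,21,0.6],
  [0,-6,9,0,0,28,0.6],
  [0,-9,9,0,0,35,0.6],
  [0,-9,9,0,0,42,0.6],
  [0,-9,9,0,0,49,0.6],
  [0,-9,9,0,0,56,0.6],
  [0,-9,9,0,0,63,0.6],
  [0,-9,9,0,0,70,0.6],
  [0,-9,9,0,0,77,0.6],
  [0,-9,9,0,0,84,0.6],
  [0,-9,9,0,0,91,0.6],
  [0,-9,9,0,0,98,0.6],
  [0,-9,9,0,0,105,0.6],
])

```text
t: 20.28
ee_pos: [511.9, -28.7, 230.7]
orientation: [-2.583, -1.787, -0.0]
ft_force: [0.3, -0.0, 0.5]
width: 70.1
grasp_force: 0.0
```

>>> servo_tool([
  [0,0,0,0,0,7,0.6],
  [0,0,0,0,0,14,0.6],
  [0,0,0,0,0,21,0.6],
  [0,0,0,0,0,21,0.6],
  [0,0,0,0,0,21,0.6],
])

```text
t: 20.7
ee_pos: [511.9, -28.8, 230.7]
orientation: [-2.225, -2.217, -0.0]
ft_force: [-0.1, 0.5, 0.5]
width: 70.3
grasp_force: 0.0
```

Run:
```python
from h import *
d=grab('wrist','w6'); o=ctrl.get_obs(); print(o['ee_pos'],o['width'],o['qpos'][5])
a,b=load('w5'),d
def blob(d,z):
    i=d['image']; x0,y0=205,40
    g=i.max(2)[y0:y0+110,x0:x0+110]; m=(g<70).astype(np.uint8)
    k,l,st,ce=cv2.connectedComponentsWithStats(m); j=1+st[1:,4].argmax()
    P=np.argwhere(l==j)[:,::-1].astype(np.float32); (u,v),r=cv2.minEnclosingCircle(P); u+=x0;v+=y0
    yy,xx=np.mgrid[:384,:512]; w=((xx-u)**2+(yy-v)**2<(r*.92)**2)&(i.min(2)>110)
    c=np.array([xx[w].mean(),yy[w].mean()]); A=onz(d,u,v,z); B=onz(d,*c,z)
    pts=np.array([onz(d,x,y,z)[:2] for x,y in zip(xx[w],yy[w])]); pts-=pts.mean(0); ax=np.linalg.svd(pts)[2][0]
    print((u,v,r),A.round(1),'pointer pix',c.round(1),w.sum(),'dir',np.degrees(np.arctan2(*(B-A)[1::-1])).round(1),'axis',np.degrees(np.arctan2(ax[1],ax[0])).round(1))
blob(a,176); blob(d,167)
S=[cv2.resize(d['image'][20:170,160:430],(800,444))]
S=S[0]; cv2.imwrite('pics/m6.png',S[...,::-1])
```

```text
[511.9532333  -28.82200986 230.68801662] 70.10198157588042 -0.07582239939597661
(260.46301651000977, 94.86984252929688, 35.16386413574219) [511.8  61.6 176. ] pointer pix [249.2  97.8] 137 dir -166.2 axis -173.1
(256.61228942871094, 93.0720329284668, 34.240135192871094) [511.3  61.9 167. ] pointer pix [269.8  85.8] 123 dir 27.7 axis -156.1
```

View pics/m6.png

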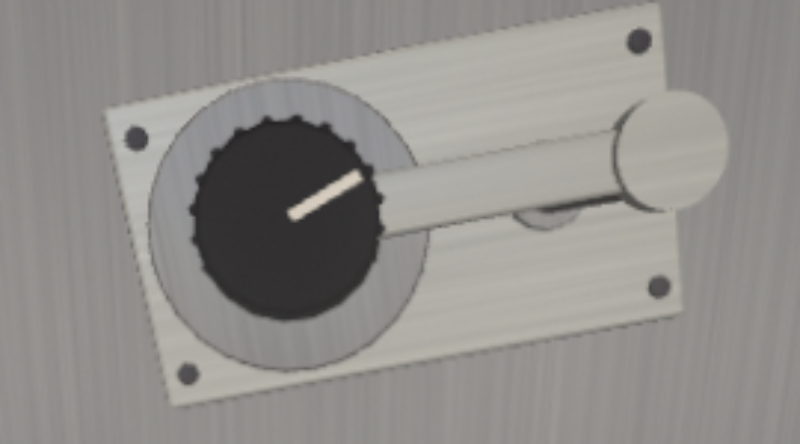

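The pointer turned from 187° to 24°, about 163°, so the cap is tight within measurement error, and the knob is centred over the neck. I'll regrip once to check that it is on its hard stop.

>>> servo_tool([
  [0,3,0,0,0,0,0.6],
  [0,6,0,0,0,0,0.6],
  [0,9,0,0,0,0,0.6],
  [0,9,-3,0,0,0,0.6],
  [0,9,-6,0,0,0,0.6],
  [0,9,-8,0,0,0,0.6],
  [0,9,-8.9,0,0,0,0.6],
  [0,9,-8.9,0,0,0,0.6],
  [0,9,-8.9,0,0,0,0.6],
  [0,9,-8.9,0,0,0,-1],
  [0,9,-8.9,0,0,0,-1],
  [0,9,-8.9,0,0,0,-1],
  [0,9,-8.9,0,0,0,-1],
  [0,9,-8.9,0,0,0,-1],
])

```text
t: 21.92
ee_pos: [511.2, 61.0, 142.4]
orientation: [-2.221, -2.22, 0.001]
ft_force: [-4.5, -0.7, 7.9]
width: 47.4
grasp_force: 30.0
```

```bash
python3 -c "
from h import *
o=ctrl.get_obs(); print(o['ee_pos'],o['ft_force'],o['moment'],o['width'],o['qpos'][5]-o['qpos'][0])"
```

```text
[511.2240312   60.96102923 142.43698064] [-4.5314859  -0.67863203  7.93124759] [-0.05952925  0.77581822 -0.01106722] 47.389350337933685 0.00021597900354161648
```

>>> servo_tool([
  [0,0,0,0,0,-4,-1],
  [0,0,0,0,0,-8,-1],
  [0,0,0,0,0,-12,-1],
  [0,0,0,0,0,-12,-1],
])

```text
t: 22.25
ee_pos: [511.3, 60.5, 142.4]
orientation: [2.443, 1.975, -0.003]
ft_force: [-5.0, -3.1, 5.8]
width: 47.4
grasp_force: 30.0
```

```bash
python3 -c "
from h import *
o=ctrl.get_obs(); print(o['ee_pos'],o['ft_force'],o['moment'],o['width'],o['qpos'][5]-o['qpos'][0])"
```

```text
[511.25116606  60.51863369 142.38845041] [-5.04083678 -3.08363136  5.83206726] [-0.44152375  0.74927799  0.41361497] 47.410980275293575 0.2123270151215984
```

>>> servo_tool([
  [0,0,0,0,0,0,0.6],
  [0,0,0,0,0,0,0.6],
  [0,0,0,0,0,0,0.6],
  [0,0,0,0,0,0,0.6],
  [0,0,3,0,0,0,0.6],
  [0,0,6,0,0,4,0.6],
  [0,0,8.9,0,0,8,0.6],
  [0,-3,8.9,0,0,12,0.6],
  [0,-6,8.9,0,0,12,0.6],
  [0,-9,8.9,0,0,12,0.6],
  [0,-9,8.9,0,0,12,0.6],
  [0,-9,8.9,0,0,12,0.6],
  [0,-9,8.9,0,0,12,0.6],
])

```text
t: 23.33
ee_pos: [511.9, -28.7, 230.6]
orientation: [-2.222, -2.22, -0.0]
ft_force: [-0.6, 0.1, -0.0]
width: 70.6
grasp_force: 0.0
```

Run:
```python
from h import *
d=grab('wrist','w7'); grab('scene','scene7')
def blob(d,z):
    i=d['image']; x0,y0=205,40
    g=i.max(2)[y0:y0+110,x0:x0+110]; m=(g<70).astype(np.uint8)
    k,l,st,ce=cv2.connectedComponentsWithStats(m); j=1+st[1:,4].argmax()
    P=np.argwhere(l==j)[:,::-1].astype(np.float32); (u,v),r=cv2.minEnclosingCircle(P); u+=x0;v+=y0
    yy,xx=np.mgrid[:384,:512]; w=((xx-u)**2+(yy-v)**2<(r*.85)**2)&(i.min(2)>110)
    pts=np.array([onz(d,x,y,z)[:2] for x,y in zip(xx[w],yy[w])]); c=pts.mean(0); ax=np.linalg.svd(pts-c)[2][0]
    print((u,v,r),onz(d,u,v,z).round(1),w.sum(),'axis',np.degrees(np.arctan2(ax[1],ax[0])).round(1))
blob(load('w5'),176); blob(load('w6'),167); blob(d,167)
print(ctrl.get_obs()['ee_pos'])
```

```text
(260.46301651000977, 94.86984252929688, 35.16386413574219) [511.8  61.6 176. ] 123 axis -170.5
(256.61228942871094, 93.0720329284668, 34.240135192871094) [511.3  61.9 167. ] 119 axis -149.9
(257.0, 93.11764526367188, 34.2493896484375) [511.4  61.9 167. ] 120 axis -149.9
[511.94998103 -28.10818188 230.51288362]
```

View pics/scene7.png

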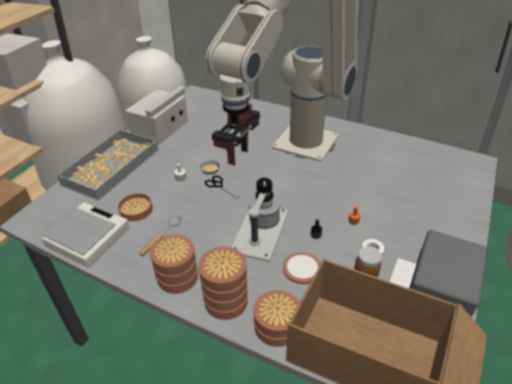

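The pointer did not move at all under the extra turn, so the cap is on its hard stop. In the scene view the cap sits over the canister at (265,195), the wide cartridge stands untouched at (180,172), and everything else is in place.

```bash
python3 -c "
from workcell import ctrl
print(ctrl.close_job())"
```

```text
the job is handed in; nothing more can be done
None
```

The 37 mm cartridge is all the way down in the well, the cap is swung to its stop and screwed fully tight, and the 44 mm cartridge was left standing untouched. I handed the job in after about 23 s of robot time, and the verdict was not shown.

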